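# Repack the bedside box in two layers

## Task

Repack the white bedside box in layers: lift the orange glasses case out of its stand, lay it down on the table clear of the box and let go, then take it again and lay it flat on the floor of the box, lengthwise beside the jar. Then seat the divider plate level on the ledges over them, its grip bar upwards, and finally set the green ring box upright on the divider. Set things down in the box gently, without dropping them, leave the jar standing, and do not move the mug or the clock.

Things in the scene. Friction and masses are not known exactly. Their poses are not given: they have to be found in the camera images.
- box: White open-topped box, fixed: outer 188 x by 162 y by 68 high, walls and floor 6 thick, inside 176 x 150. Along each short end (x = +-88) a wooden ledge 12 wide carries the divider, its top 46 above the underside: 152 x 150 of floor stays open between. Origin: centre of underside, on the table; z up. The jar stands on its +y side; the free place for the case is about x = 0, y = -28.
- jar_mid (a point): Centre (half-way up) of a small blue cream jar with a white lid, 42 diameter, 34 high, about 90 g, standing loose on the floor of the box at about x = 0, y = +48 of the box. It stays there, standing. z is its axis.
- stand: Fixed aluminium stand holding the glasses case upright: foot plate 75 x by 85 y by 6 high, on it a square tube 48 x 58 outside, 40 x 50 inside, open at the top, rim 70 above the table. Origin: centre of underside; axes as those of the standing case.
- case_mid (a point): Centre of the hard orange glasses case, 34 (x) by 44 (y) by 130 (z, long axis), 120 g. Starts upright in the stand, lower end 6 above the table, upper 66 sticking out, 3 play all round. Must end lying with x vertical (34 high); on its narrow side it is 44 high, too tall for the divider. Set on its lower edge tilted 40 degrees and released, it falls over flat.
- divider_grip (a point): Loose wooden divider plate 170 x by 144 y by 6 thick; on the middle of its top a blue grip bar 60 long (x), 12 wide (y), 28 high; 180 g. Starts flat on the table, bar up. The point is on the centre axis, 24 above the plate's underside, in the bar; z up. Fits the box with 3 play all round, its x along the box's x, either way round.
- ringbox_mid (a point): Centre (half-way up) of a green ring box, a block 50 x 50 x 42 high with brass trim, about 90 g, loose, upright on the table; z up. There is room for it on the divider on either side of the bar, centred about 39 from the bar's centre line.
- mug: White mug, 76 diameter, 90 high, handle at its +y. Bystander: leave it alone. Origin: centre of the underside.
- clock: Grey alarm clock 45 x by 110 y by 73 high. Bystander: leave it alone. Origin: centre of the underside.
There are look-alikes about, which are no part of the job. Of the things that look like the box, the largest one is meant. What is shaped like the part that bears ringbox_mid but black is not meant.

How it is judged:
By the outcome, as a careful person would: the job done as asked, in the order asked, and still so for the second after the job is handed in, with the robot touching nothing.
It also fails if it takes over 72 s, if anything falls off the work surface, if the arm or the gripper's body presses on something with over 40 N, if the wrist force passes 120 N, or if a joint passes its speed limit or range.

## Robot

A 6-joint arm with a two-finger parallel gripper is mounted at the origin on the work surface. World frame = base frame: x ahead of the robot, y to its left, z up, the work surface at z = 0. Lengths are in m, angles in degrees, forces in N, time in s.
With the tool pointing down it reaches from about 0.35 to 0.8 m from the base axis. Payload 7.3 kg.
Tool frame: the origin (TCP) lies midway between the tips of the shut fingers; the grasp point (between the pads) lies 19 mm behind it; z points along the fingers, y is the line along which they close (so a half turn about z gives the same grasp; the last joint's range is limited). The gripper opens to 85 mm and grips with 20 to 120 N. Pads are 22 mm wide; open, the fingers measure 114 mm over their backs; the gripper's body (76 mm by 85 mm) begins 54 mm behind the grasp point. The pads swing forward as they close: fully open they stand 13 mm farther back than shut.
Start: joints at [-77.349, 19.595, 87.324, -0, 73.075, -8.365], TCP at [0.188, -0.49, 0.231] pointing down, gripper open.
Joint ranges: [-145.02, 145.02], [-44.19, 115.74], [2.07, 154.8], [-57.11, 237.11], [16.16, 152.29], [-177.93, 177.93]. Speed limits (degrees/s): [147.25, 147.25, 180, 180, 180, 180].

## Interface

Orientations are given as [roll, pitch, yaw] about the fixed x, y, z axes, in that order (R = Rz(yaw) Ry(pitch) Rx(roll)).
In Python, from cell import ctrl, read_camera, get_calibration gives the robot as it stands.
- The arm moves only by the shell command python3 -m crank 'ROWS' [FORCE]. ROWS is JSON, a list of rows, each a list of 7 numbers: the shift along the tool's x, y, z as a fraction of full scale, then the turn, a rotation vector about the tool's x, y, z as a fraction of full scale, then the opening, from 0 (shut) to 1 (fully open). A call has 1 to 12 rows; each row is the pose to reach, as a shift and turn from the pose commanded when the call began, along the tool's axes at that moment; what a row does not reach only later rows make up. Full scale, the value 1, is 0.15 m for a shift and pi/4 rad for a turn. A row lasts 1/10 s, in which the tool goes at most 50 mm and 8.59 degrees, less where a joint would pass 70% of its speed; a pose out of reach is approached as far as the arm can. A call with a number of a shift or a turn outside -1 to 1 is refused whole. A call with a gripper value outside its range is refused whole. The fingers move at their own pace and stop on an object; FORCE is the grip in N (left out, the last holds). Time passes only in rows, so rows that repeat a pose let the fingers close. It gives the time, the measured TCP pose, the force, the opening and the grip force at its end, in the units of the state.
- ctrl.get_obs(): the state, without advancing time (a new reading comes with each control period).
- read_camera(name): name is "scene" or "side" or "wrist"; returns the picture (400x640x3 uint8, blue, green, red); there is no depth.
- get_calibration(name): a dict with "camera_matrix" (3x3 intrinsics, pixels), "rvec" (rotation vector, rad) and "tvec" (3), from world to camera coordinates, as OpenCV has them. Camera axes: x right, y down, z forward; pixel columns grow to the right and rows downward; lengths in m; the calibration is good to about 2 mm. The wrist camera is an equidistant fisheye: a pixel r from the principal point sees the ray r / f radians off the axis. A picture is of the moment at which its call begins: read the wrist's pose just before it. get_calibration takes no time and is no camera call; for the wrist camera it gives the pose at the moment of the call.
- ctrl.sign_off(): hands the job in; it is judged then, once.
The state is a dict: "time": time; "qpos": joint angles; "qd": joint speeds; "effort": joint torques, N m; "tcp_pos": TCP position; "tool_rot": TCP orientation; "contact_force": force on the tool from outside, world axes, zero at the start; "wrist_torque": the same for the moment, N m; "opening": opening from 0.0 (shut) to 1.0 (fully open); "grip_force": force on a finger pad.
Only numpy, scipy, OpenCV 4.12 (cv2) and the standard library are available. Lean on these libraries where they do the work, as an engineer would, in place of code of your own. Each camera call takes 0.05 s, during which the arm holds its last target. There are 200 camera calls.

## Working session

There is one attempt and no reset: what is moved stays moved. The work goes in short steps, Python scripts to look and compute and a shell command to move; the robot and the scene stay as the last step left them, time stands still between calls to the robot, and variables do not carry over. Pictures are saved under pics/ and viewed, at most 10 in all, crops included, and the job is handed in when it is done.

```bash
ls; mkdir -p pics; python3 - <<'E'
from cell import ctrl, read_camera, get_calibration
import cv2,numpy as np
for n in ("scene","side","wrist"):
    c=get_calibration(n); im=read_camera(n); cv2.imwrite(f"pics/{n}0.png",im)
    R=cv2.Rodrigues(np.array(c["rvec"],float))[0]; print(n,np.round(c["camera_matrix"],1).tolist(),"pos",np.round(-R.T@np.ravel(c["tvec"]),3),"fwd",np.round(R[2],2))
print(ctrl.get_obs())
E
```

```text
pics
scene [[411.3, 0.0, 319.8], [0.0, 411.3, 198.6], [0.0, 0.0, 1.0]] pos [1.358 0.199 0.911] fwd [-0.66 -0.16 -0.73]
side [[507.9, 0.0, 323.6], [0.0, 507.9, 192.2], [0.0, 0.0, 1.0]] pos [ 0.055 -1.116  1.293] fwd [ 0.3   0.65 -0.69]
wrist [[309.7, 0.0, 317.6], [0.0, 309.7, 201.5], [0.0, 0.0, 1.0]] pos [ 0.254 -0.465  0.373] fwd [-0.26 -0.1  -0.96]
{'time': 0.15, 'qpos': array([-7.73492735e+01,  1.96256970e+01,  8.73638673e+01, -2.84978215e-03,
        7.30735525e+01, -8.36502912e+00]), 'qd': array([ 0.0676582 , -0.11857169, -0.08596051,  0.02896275, -0.0201243 ,
       -0.06755046]), 'effort': array([ 6.34178123e-04, -4.33908927e+01, -2.46148217e+01, -1.86708094e-04,
        5.65317634e-03,  1.10242669e-05]), 'tcp_pos': array([ 0.1882218 , -0.48978896,  0.23080464]), 'tool_rot': array([-1.79937158e+02, -6.48576108e-03,  2.10165833e+01]), 'contact_force': array([ 0.29447164, -0.80057349,  0.08156429]), 'wrist_torque': array([-0.0243595 , -0.04340426, -0.01109514]), 'grip_force': 0.0, 'opening': 0.998639154394058}
```

View pics/scene0.png

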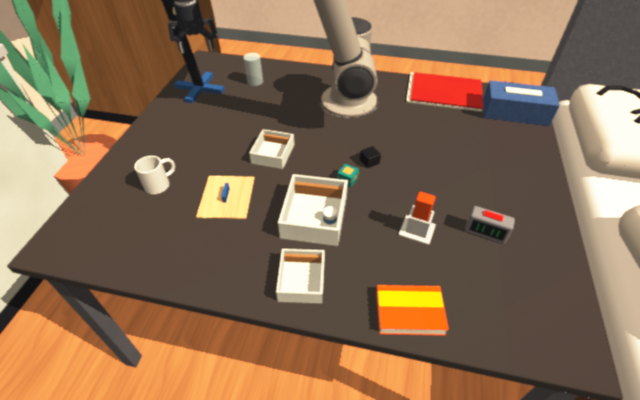

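View pics/side0.png

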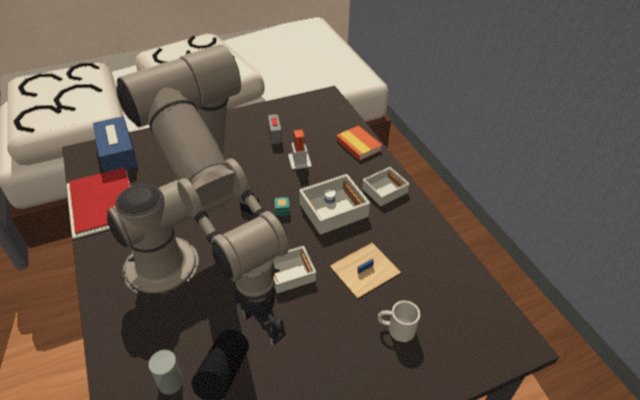

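Candidates (scene px): boxes at (272,148), (314,208) and (302,275), so the largest, (314,208). Ring boxes: green (347,175) and black (371,157), so the green one. Orange: the case in its stand (423,207), while the book at (411,308) is not meant. Divider at (227,195), mug at (153,173), clock at (490,225). Next is a close crop to check these choices and rough positions from colour.

```bash
cat > h.py <<'E'
from cell import ctrl, read_camera, get_calibration
import cv2,numpy as np
from scipy.spatial.transform import Rotation as Ro
def cam(n):
    c=get_calibration(n); R=cv2.Rodrigues(np.array(c["rvec"],float))[0]; t=np.ravel(c["tvec"]); return dict(n=n,K=np.array(c["camera_matrix"]),R=R,t=t,o=-R.T@t)
def rays(c,uv):
    uv=np.atleast_2d(np.array(uv,float)); K=c["K"]; p=(uv-K[:2,2])/[K[0,0],K[1,1]]
    if c["n"]=="wrist":
        r=np.linalg.norm(p,axis=1,keepdims=True)+1e-9; d=np.hstack([p/r*np.sin(r),np.cos(r)])
    else: d=np.hstack([p,np.ones((len(p),1))])
    return d@c["R"]
def plane(c,uv,z):
    d=rays(c,uv); return c["o"]+d*((z-c["o"][2])/d[:,2:])
def proj(c,P):
    q=np.atleast_2d(P)@c["R"].T+c["t"]
    if c["n"]=="wrist":
        s=np.linalg.norm(q[:,:2],axis=1,keepdims=True)+1e-12; m=q[:,:2]/s*np.arctan2(s,q[:,2:])
    else: m=q[:,:2]/q[:,2:]
    return m*[c["K"][0,0],c["K"][1,1]]+c["K"][:2,2]
def tri(c1,p1,c2,p2):
    a=rays(c1,p1)[0];b=rays(c2,p2)[0]
    s=np.linalg.lstsq(np.c_[a,-b],c2["o"]-c1["o"],rcond=None)[0]
    x=c1["o"]+a*s[0];y=c2["o"]+b*s[1]; return (x+y)/2,np.linalg.norm(x-y)
def mask(im,lo,hi,amin=25):
    h=cv2.cvtColor(im,cv2.COLOR_BGR2HSV); m=cv2.inRange(h,np.array(lo),np.array(hi))
    n,l,s,ce=cv2.connectedComponentsWithStats(m)
    return l,[(i,s[i].tolist(),ce[i].round(1).tolist()) for i in range(1,n) if s[i][4]>=amin]
def snap(name,tag):
    c=cam(name); im=read_camera(name); cv2.imwrite(f"pics/{tag}.png",im); return c,im
def tool(P=None,yaw=None):
    """shift from the present TCP to P along tool axes in units of 0.15 m"""
    o=ctrl.get_obs(); R=Ro.from_euler('xyz',o["tool_rot"],degrees=True)
    return (R.inv().apply(np.array(P)-o["tcp_pos"])/.15).round(3)
E
python3 - <<'E'
from h import *
s=cv2.imread("pics/scene0.png");d=cv2.imread("pics/side0.png")
cs,cd=cam("scene"),cam("side")
for nm,lo,hi in [("orange",(3,180,100),(14,255,255)),("green",(70,100,50),(95,255,255)),("blue",(105,120,40),(125,255,255))]:
    for c,im in((cs,s),(cd,d)): print(nm,c["n"],[x[1:] for x in mask(im,lo,hi)[1]])
cv2.imwrite("pics/crop1.png",cv2.resize(s[130:270,190:450],None,fx=3,fy=3,interpolation=cv2.INTER_CUBIC))
for nm,p in [("box0",(280,236)),("box1",(339,242)),("box2",(348,182)),("box3",(289,177))]: print(nm,plane(cs,p,.068)[0].round(3))
E
```

```text
orange scene [([414, 72, 68, 12, 130], [447.2, 76.1]), ([413, 192, 23, 28, 426], [423.6, 204.9]), ([376, 285, 73, 45, 1811], [411.1, 312.4])]
orange side [([294, 136, 10, 14, 88], [299.0, 142.4]), ([337, 137, 22, 22, 95], [347.9, 147.1])]
green scene [([337, 164, 22, 23, 185], [348.1, 174.1])]
green side [([275, 197, 14, 19, 132], [282.0, 208.2])]
blue scene [([175, 72, 49, 30, 537], [198.9, 87.0]), ([222, 184, 6, 17, 55], [224.9, 192.2])]
blue side [([359, 260, 14, 12, 57], [365.1, 265.2])]
box0 [ 0.747 -0.05   0.068]
box1 [0.733 0.103 0.068]
box2 [0.515 0.087 0.068]
box3 [ 0.532 -0.086  0.068]
```

View pics/crop1.png

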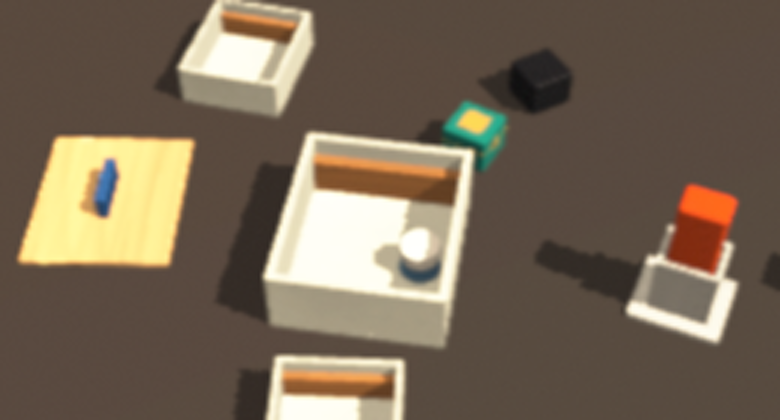

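The crop shows the large box with ledges and jar (rim corners 293,175 / 348,181 / 339,231 / 279,224), the green ring box just behind it, the case in its stand, and the divider with its blue bar. The choice is confirmed.

```bash
python3 - <<'E'
from h import *
cs=cam("scene")
def q(nm,pts,z):
    p=plane(cs,np.array(pts)/3+[190,130],z)[:,:2]; e=np.diff(np.vstack([p,p[:1]]),axis=0)
    print(nm,"c",p.mean(0).round(3),"len",np.linalg.norm(e,axis=1).round(3),"ang",np.degrees(np.arctan2(e[:,1],e[:,0])).round(1))
q("box",[(310,135),(473,152),(447,303),(267,283)],.068)
q("div",[(55,137),(193,141),(168,265),(20,262)],.006)
q("bar",[(110,160),(100,215)],.034)
q("casetop",[(685,187),(737,200),(731,221),(677,208)],.136)
q("foot",[(650,255),(736,283),(718,340),(628,313)],.006)
q("ringtop",[(468,103),(507,123),(485,148),(444,130)],.042)
E
```

```text
box c [0.61 0.01] len [0.161 0.189 0.16  0.19 ] ang [  94.1    3.4  -85.4 -176.1]
div c [ 0.592 -0.269] len [0.147 0.171 0.143 0.173] ang [ 100.2   11.   -78.9 -167.7]
bar c [ 0.602 -0.265] len [0.075 0.075] ang [  14.3 -165.7]
casetop c [0.596 0.301] len [0.045 0.026 0.046 0.027] ang [ 82.5  -8.9 -96.4 169.2]
foot c [0.594 0.302] len [0.084 0.073 0.084 0.077] ang [ 78.1 -10.7 -99.1 169.5]
ringtop c [0.445 0.077] len [0.049 0.044 0.048 0.048] ang [  64.6  -21.  -110.2  160. ]
```

```bash
python3 -m crank '[[0.884,-0.79,0,0,0,0.689,1],[0.884,-0.79,0,0,0,0.689,1],[0.884,-0.79,0,0,0,0.689,1],[0.884,-0.79,0,0,0,0.689,1],[0.884,-0.79,0,0,0,0.689,1]]' 
python3 -m crank '[[0.281,-0.907,0,0,0,0,1],[0.281,-0.907,0,0,0,0,1],[0.281,-0.907,0,0,0,0,1],[0.281,-0.907,0,0,0,0,1]]' | tail -1
python3 - <<'E'
from h import *
snap("wrist","w1")
E
python3 -m crank '[[0.281,-0.907,0,0,0,0,1],[0.281,-0.907,0,0,0,0,1],[0.281,-0.907,0,0,0,0,1],[0.281,-0.907,0,0,0,0,1]]' | tail -1
python3 -m crank '[[0.281,-0.907,0,0,0,0,1],[0.281,-0.907,0,0,0,0,1],[0.281,-0.907,0,0,0,0,1],[0.281,-0.907,0,0,0,0,1]]' | tail -1
python3 - <<'E'
from h import *
snap("wrist","w2")
import json
c=cam("wrist");json.dump({k:np.array(v).tolist() if k!='n' else v for k,v in c.items()},open("w2.json","w"))
E
python3 -m crank '[[0.281,-0.907,0,0,0,0,1],[0.281,-0.907,0,0,0,0,1],[0.281,-0.907,0,0,0,0,1],[0.281,-0.907,0,0,0,0,1]]' | tail -1
python3 -m crank '[[0.281,-0.907,0,0,0,0,1],[0.281,-0.907,0,0,0,0,1],[0.281,-0.907,0,0,0,0,1],[0.281,-0.907,0,0,0,0,1],[0.281,-0.907,0,0,0,0,1]]'
python3 - <<'E'
from h import *
c,im=snap("wrist","w3")
a,b=cv2.imread("pics/w2.png"),im
cv2.imwrite("pics/w23.png",np.vstack([a,b])[:, :])
cv2.imwrite("pics/w23.png",cv2.resize(np.vstack([a,b]),(480,600)))
l,r=mask(im,(3,180,100),(14,255,255),100); print(r)
for i,_,ce in r: print(plane(c,ce,.136))
E
```

```text
time: 0.65
tcp_pos: [0.2707, -0.3285, 0.2313]
tool_rot: [-179.9, 0.0, -9.9]
contact_force: [0.7, 0.2, -0.5]
opening: 0.999
grip_force: 0.0
grip_force: 0.0
grip_force: 0.0
grip_force: 0.0
grip_force: 0.0
time: 2.85
tcp_pos: [0.596, 0.2991, 0.2301]
tool_rot: [179.9, 0.1, -10.0]
contact_force: [-0.2, -0.3, -0.3]
opening: 1.0
grip_force: 0.0
[(2, [228, 0, 101, 36, 1405], [268.2, 13.7]), (8, [289, 172, 54, 55, 2147], [315.3, 205.3])]
[[0.75137665 0.30891586 0.136     ]]
[[0.59514877 0.30005083 0.136     ]]
```

View pics/w23.png

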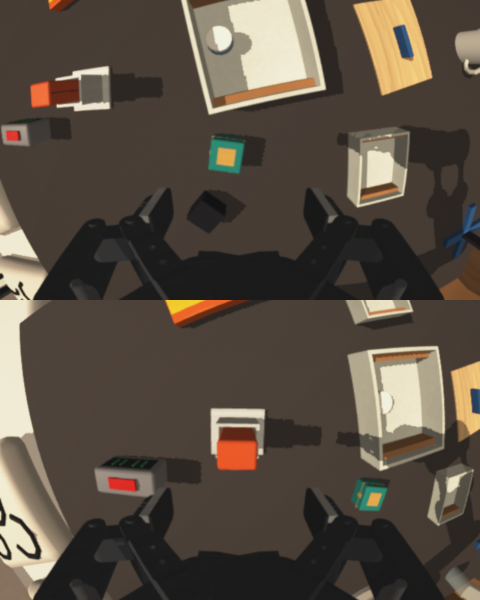

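The wrist views show the case between the fingers at px (315,205), confirmed at (0.596, 0.300). The green ring box, the large box and the jar are also clear of the fingers. Descending to grip.

```bash
python3 -m crank '[[0,0.00,0.3,0,0,0,1],[0,0,0.6,0,0,0,1],[0,0,0.9,0,0,0,1],[0,0,0.9,0,0,0,1],[0,0,0.9,0,0,0,0.6],[0,0,0.9,0,0,0,0.3],[0,0,0.9,0,0,0,0.3],[0,0,0.9,0,0,0,0.3],[0,0,0.9,0,0,0,0.3],[0,0,0.9,0,0,0,0.3]]' 50
python3 - <<'E'
from h import *
import json
c=json.load(open("w2.json"));c={k:np.array(v) if k!='n' else v for k,v in c.items()}
im=cv2.imread("pics/w2.png")
for nm,lo,hi,z in [("green",(70,100,50),(95,255,255),.042),("gold",(15,80,120),(30,255,255),.042)]:
    l,r=mask(im,lo,hi,100)
    for i,s,ce in r:
        print(nm,s,ce,plane(c,ce,z)[0].round(4))
# box rim inner/outer corners by hand (view px *4/3)
def q(nm,pts,z):
    p=plane(c,np.array(pts)*4/3,z)[:,:2]; e=np.diff(np.vstack([p,p[:1]]),axis=0)
    print(nm,p.round(3).tolist(),"c",p.mean(0).round(4),"len",np.linalg.norm(e,axis=1).round(3),"ang",np.degrees(np.arctan2(e[:,1],e[:,0])).round(1))
q("ring",[(212,136),(245,139),(242,174),(208,171)],.042)
q("black",[(207,192),(230,203),(0,0)],.042)
E
```

```text
time: 3.9
tcp_pos: [0.5969, 0.3015, 0.0998]
tool_rot: [-179.9, -0.3, -10.0]
contact_force: [-0.4, -2.3, 8.0]
opening: 0.503
grip_force: 51.9
green [278, 184, 48, 47, 1271] [301.5, 206.0] [0.439  0.0699 0.042 ]
gold [471, 0, 106, 128, 8155] [524.4, 58.0] [ 0.5791 -0.2312  0.042 ]
gold [289, 197, 26, 25, 528] [301.1, 208.8] [0.4359 0.0709 0.042 ]
ring [[0.47, 0.085], [0.458, 0.038], [0.404, 0.052], [0.418, 0.102]] c [0.4375 0.0694] len [0.049 0.055 0.052 0.055] ang [-105.2  165.9   75.   -18.1]
black [[0.383, 0.112], [0.357, 0.079], [0.894, 0.533]] c [0.5448 0.2412] len [0.041 0.703 0.662] ang [-128.1   40.2 -140.5]
```

```bash
python3 -m crank '[[0,0,-0.1,0,0,0,0.3],[0,0,-0.25,0,0,0,0.3],[0,0,-0.45,0,0,0,0.3],[0,0,-0.65,0,0,0,0.3],[0,0,-0.8,0,0,0,0.3],[0,0,-0.8,0,0,0,0.3],[0,0,-0.8,0,0,0,0.3]]'
python3 - <<'E'
from h import *
snap("side","s1");c,im=snap("scene","s2")
cv2.imwrite("pics/s2c.png",cv2.resize(im[110:270,330:530],None,fx=2.5,fy=2.5,interpolation=cv2.INTER_CUBIC))
print(ctrl.get_obs()["qpos"].round(1))
E
```

```text
time: 4.6
tcp_pos: [0.595, 0.3015, 0.2165]
tool_rot: [-180.0, -0.0, -10.0]
contact_force: [-0.2, -0.1, -1.9]
opening: 0.513
grip_force: 51.0
[ 20.3  35.7  63.4  -0.   81.1 120.3]
```

View pics/s2c.png

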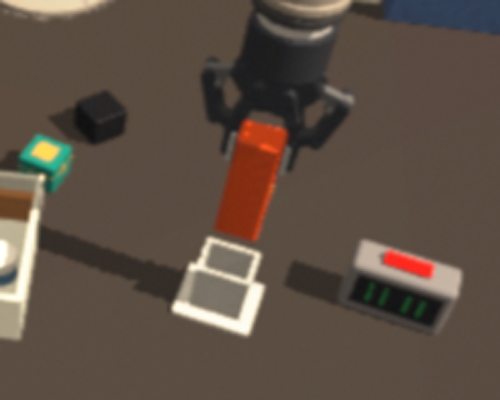

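The picture shows the case held cleanly above the stand (crop px 250,180). Moving over the clear table, then tilting.

```bash
python3 -m crank '[[0.3,0.3,0,0,0,-0.15,0.3],[0.556,0.657,0,0,0,-0.311,0.3],[0.556,0.657,0,0,0,-0.311,0.3],[0.556,0.657,0,0,0,-0.311,0.3],[0.556,0.657,0,0,0,-0.311,0.3]]' | head -3
python3 -m crank '[[0,0,0.1,0,0.15,0,0.3],[0,0,0.25,0,0.3,0,0.3],[0,0,0.4,0,0.45,0,0.3],[0,0,0.55,0,0.6,0,0.3],[0,0,0.7,0,0.8,0,0.3],[0,0,0.7,0,1,0,0.3],[0,0,0.7,0,1,0,0.3],[0,0,0.7,0,1,0,0.3]]' 
python3 - <<'E'
from h import *
print(ctrl.get_obs()["qpos"].round(1)); snap("side","s3")
E
```

```text
time: 5.2
tcp_pos: [0.6598, 0.1893, 0.2145]
tool_rot: [-180.0, 0.2, 3.9]
time: 6.0
tcp_pos: [0.6663, 0.2124, 0.1366]
tool_rot: [175.8, -39.5, 3.9]
contact_force: [0.8, -0.6, -1.0]
opening: 0.511
grip_force: 51.3
[ 17.   30.1 100.7 -48.7  16.7 147.8]
```

```bash
python3 -m crank '[[0.15,0.06,0.13,0.08,-0.05,-0.1,0.3],[0.307,0.13,0.257,0.171,-0.05,-0.204,0.3],[0.307,0.13,0.257,0.171,-0.05,-0.204,0.3],[0.307,0.13,0.257,0.171,0,-0.204,0.3],[0.307,0.13,0.257,0.171,0,-0.204,0.3]]' 
python3 - <<'E'
from h import *
print(ctrl.get_obs()["qpos"].round(1))
E
```

```text
time: 6.55
tcp_pos: [0.7312, 0.1948, 0.1433]
tool_rot: [176.2, -38.2, 15.7]
contact_force: [0.3, 0.3, -1.7]
opening: 0.512
grip_force: 51.3
[ 9.  33.  92.4  1.3 16.2 83.4]
```

```bash
python3 -m crank '[[-0.05,0,0.07,0,-0.09,0,0.3],[-0.10,0,0.13,0,-0.09,0,0.3],[-0.15,0,0.19,0,-0.09,0,0.3],[-0.19,0,0.24,0,-0.09,0,0.3],[-0.19,0,0.24,0,-0.09,0,0.3],[-0.19,0,0.24,0,-0.09,0,0.3]]' 
python3 - <<'E'
from h import *
print(ctrl.get_obs()["qpos"].round(1))
c,im=snap("scene","s4")
cv2.imwrite("pics/s4c.png",cv2.resize(im[110:340,260:480],None,fx=2.2,fy=2.2,interpolation=cv2.INTER_CUBIC))
E
```

```text
time: 7.15
tcp_pos: [0.7316, 0.1911, 0.0975]
tool_rot: [176.3, -34.1, 15.2]
contact_force: [0.1, -0.1, -0.3]
opening: 0.509
grip_force: 51.3
[ 8.9 37.1 90.9 -0.5 17.7 85.3]
```

View pics/s4c.png

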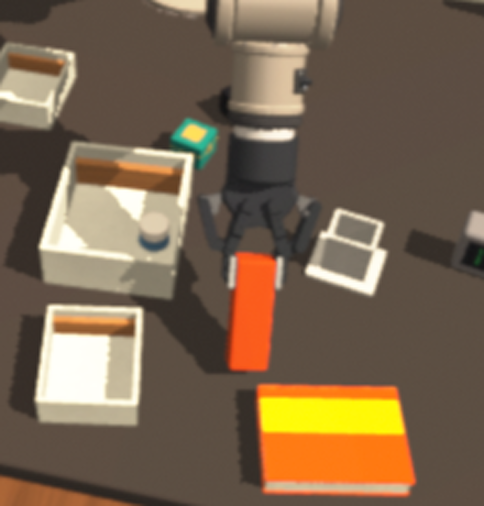

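The picture shows the case held tilted at crop px (250,310), clear of the box. The book edge (258,385) is close, so I pull back slightly, set the edge down and release.

```bash
python3 -m crank '[[-0.03,0,0.004,0,-0.02,0,0.3],[-0.06,0,0.009,0,-0.02,0,0.3],[-0.089,0,0.013,0,-0.02,0,0.3],[-0.089,0,0.013,0,-0.02,0,0.3],[-0.089,0,0.013,0,-0.02,0,0.3]]' 20
python3 -m crank '[[0,0,0,0,0,0,0.75],[0,0,0,0,0,0,0.9],[0,0,0,0,0,0,0.9],[0,0,0,0,0,0,0.9],[0,0,0,0,0,0,0.9],[0,0,0,0,0,0,0.9],[0,0,0,0,0,0,0.9]]'
python3 - <<'E'
from h import *
c,im=snap("scene","s5")
l,r=mask(im,(3,180,100),(14,255,255),100); print([(x[1:]) for x in r])
E
```

```text
time: 7.7
tcp_pos: [0.7231, 0.1881, 0.0899]
tool_rot: [176.3, -33.4, 15.1]
contact_force: [-0.0, -0.6, 2.1]
opening: 0.506
grip_force: 51.3
time: 8.4
tcp_pos: [0.7225, 0.1881, 0.0889]
tool_rot: [176.3, -33.3, 15.1]
contact_force: [-0.5, 0.1, 0.1]
opening: 0.899
grip_force: 0.0
[([414, 72, 68, 12, 124], [447.1, 76.1]), ([360, 224, 20, 46, 806], [369.2, 247.0]), ([376, 285, 73, 45, 1774], [411.0, 312.5])]
```

```bash
python3 -m crank '[[0.15,0,-0.22,0,0,0,1],[0.3,0,-0.45,0,-0.1,0,1],[0.44,0,-0.67,0,-0.3,0,1],[0.44,0,-0.67,0,-0.5,0,1],[0.44,0,-0.67,0,-0.74,0,1],[0.44,0,-0.67,0,-0.74,0,1],[0.44,0,-0.67,0,-0.74,0,1]]'
python3 - <<'E'
from h import *
c,im=snap("wrist","w4")
h=cv2.cvtColor(im,cv2.COLOR_BGR2HSV)
l,r=mask(im,(3,180,100),(14,255,255),300)
for i,s,ce in r:
    cn=cv2.findContours((l==i).astype(np.uint8),0,2)[0][0][:,0,:]
    p=plane(c,cn,.03)[:,:2]*1000; print(s,ce,cv2.minAreaRect(p.astype(np.float32)))
cv2.imwrite("pics/w4v.png",im)
print(cam("wrist")["o"])
E
```

```text
time: 9.15
tcp_pos: [0.722, 0.1945, 0.2084]
tool_rot: [176.9, 0.2, 13.1]
contact_force: [0.1, -0.3, 0.5]
opening: 0.996
grip_force: 0.0
[170, 0, 143, 49, 6052] [240.4, 21.4] ((876.47216796875, 303.7041015625), (55.04840850830078, 151.92755126953125), 10.999059677124023)
[169, 77, 141, 22, 2203] [240.1, 89.1] ((802.24609375, 288.7241516113281), (19.829566955566406, 150.62307739257812), 12.505367279052734)
[297, 150, 44, 115, 4591] [317.5, 206.4] ((692.0849609375, 176.9990234375), (131.69998168945312, 44.28591537475586), 10.997851371765137)
[0.78920882 0.21716236 0.34943688]
```

View pics/w4v.png

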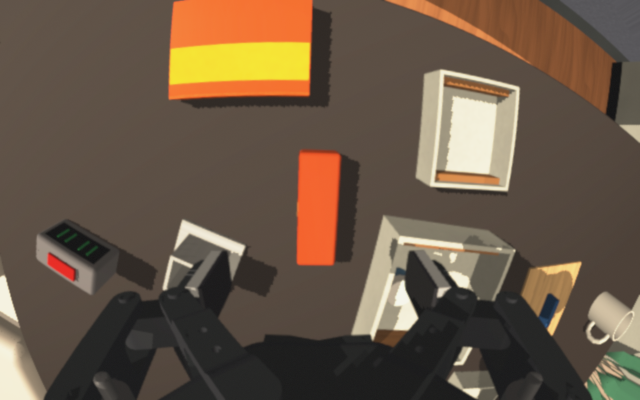

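The case lies flat at px (318,206): 44 × 131 mm, centre (0.692, 0.177), axis 11°. Next is the top-down regrasp.

```bash
cat >> h.py <<'E'
def goto(P,yaw):
    o=ctrl.get_obs(); R=Ro.from_euler('xyz',o["tool_rot"],degrees=True); G=Ro.from_euler('xyz',[180,0,yaw],degrees=True)
    print("row",np.r_[R.inv().apply(np.array(P)-o["tcp_pos"])/.15,(R.inv()*G).as_rotvec()/(np.pi/4)].round(3).tolist())
E
python3 - <<'E'
from h import *
goto([.692,.177,.10],11)
E
```

```text
row [-0.218, 0.029, 0.721, 0.068, 0.003, 0.046]
```

```bash
python3 -m crank '[[-0.11,0.015,0.35,0.03,0,0.02,1],[-0.218,0.029,0.721,0.068,0.003,0.046,1],[-0.218,0.029,0.721,0.068,0.003,0.046,1],[-0.218,0.029,0.721,0.068,0.003,0.046,1]]'
python3 -m crank '[[0,0,0.2,0,0,0,0.9],[0,0,0.4,0,0,0,0.9],[0,0,0.55,0,0,0,0.9],[0,0,0.6,0,0,0,0.9],[0,0,0.6,0,0,0,0.9],[0,0,0.6,0,0,0,0.7],[0,0,0.6,0,0,0,0.3],[0,0,0.6,0,0,0,0.3],[0,0,0.6,0,0,0,0.3],[0,0,0.6,0,0,0,0.3]]' 50
python3 - <<'E'
from h import *
import json
c=json.load(open("w2.json"));c={k:np.array(v) if k!='n' else v for k,v in c.items()}
im=cv2.imread("pics/w4.png")
cv2.imwrite("pics/w2c.png",cv2.resize(cv2.imread("pics/w2.png")[0:240,220:620],None,fx=2,fy=2,interpolation=cv2.INTER_CUBIC))
E
```

```text
time: 9.6
tcp_pos: [0.6891, 0.1762, 0.098]
tool_rot: [-180.0, 0.1, 11.0]
contact_force: [0.7, -0.2, 0.6]
opening: 0.999
grip_force: 0.0
time: 10.6
tcp_pos: [0.6932, 0.1773, 0.0136]
tool_rot: [180.0, -0.4, 11.0]
contact_force: [0.4, -0.4, 5.9]
opening: 0.503
grip_force: 53.3
```

View pics/w2c.png

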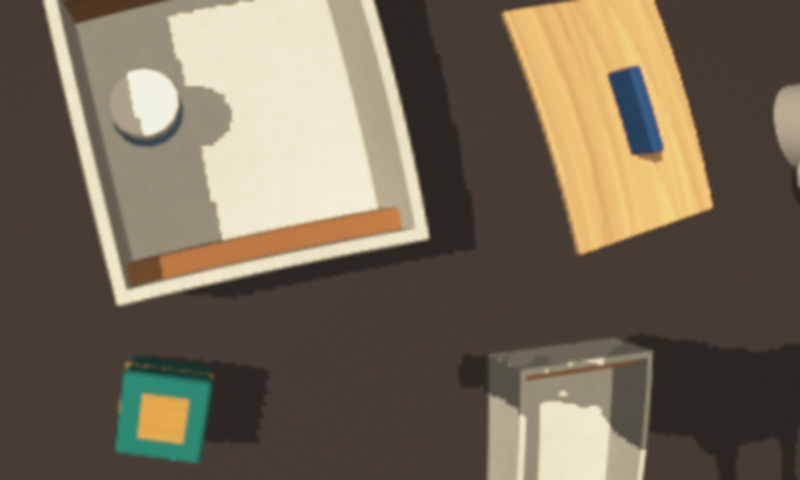

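```bash
python3 - <<'E'
from h import *
import json
c=json.load(open("w2.json"));c={k:np.array(v) if k!='n' else v for k,v in c.items()}
P=lambda pts,z: plane(c,np.array(pts)/2+[220,0],z)
k=P([(118,305),(428,240),(128,287),(402,228)],.068); print("outer/inner near corners",k.round(4).tolist())
d=k[0]-k[1]; print("len,yaw",np.hypot(*d[:2]),np.degrees(np.arctan2(d[1],d[0]))-90, "inner",np.hypot(*(k[2]-k[3])[:2]))
y=np.radians(3.8);R=np.array([[np.cos(y),-np.sin(y)],[np.sin(y),np.cos(y)]])
print("expect",[((R@np.array(v)/1000)+[.61,.01]).round(4).tolist() for v in((-94,81),(-94,-81))])
j=P([(146,101)],.040)[0]; print("jar in box",(R.T@(j[:2]-[.61,.01])).round(4))
q=P([(502,12),(578,255),(713,208)],.006)[:,:2]; print("div corners",q.round(4).tolist())
b=P([(612,74),(638,67),(661,148),(634,154)],.034)[:,:2]; print("bar",b.round(4).tolist(),b.mean(0))
goto([.612,-.018,.15],3.8)
E
```

```text
outer/inner near corners [[0.505, 0.0792, 0.068], [0.5136, -0.0818, 0.068], [0.5129, 0.0725, 0.068], [0.5213, -0.0684, 0.068]]
len,yaw 0.1611741295279236 3.0760536154988074 inner 0.14115058832069166
expect [[0.5108, 0.0846], [0.5216, -0.0771]]
jar in box [0.0014 0.0387]
div corners [[0.6556, -0.1863], [0.4891, -0.2181], [0.5162, -0.3623]]
bar [[0.6085, -0.2469], [0.6148, -0.2723], [0.5595, -0.2822], [0.5553, -0.2554]] [ 0.58453588 -0.26419231]
row [-0.774, 1.175, -0.915, -0.0, -0.01, 0.161]
```

```bash
python3 -m crank '[[0,0,-0.1,0,0,0,0.3],[0,0,-0.3,0,0,0,0.3],[-0.05,0.1,-0.6,0,0,0.05,0.3],[-0.2,0.35,-0.915,0,0,0.161,0.3],[-0.39,0.6,-0.915,0,0,0.161,0.3],[-0.39,0.6,-0.915,0,0,0.161,0.3],[-0.39,0.6,-0.915,0,0,0.161,0.3],[-0.39,0.6,-0.915,0,0,0.161,0.3]]'
python3 - <<'E'
from h import *
goto([.612,-.018,.15],3.8)
E
```

```text
time: 11.4
tcp_pos: [0.6512, 0.0781, 0.1483]
tool_rot: [-180.0, -0.2, 3.8]
contact_force: [-0.7, 0.2, -1.2]
opening: 0.502
grip_force: 52.5
row [-0.303, 0.622, -0.013, -0.001, -0.005, -0.0]
```

```bash
python3 -m crank '[[-0.15,0.3,0,0,0,0,0.3],[-0.303,0.622,0,0,0,0,0.3],[-0.303,0.622,0,0,0,0,0.3],[-0.303,0.622,0,0,0,0,0.3],[-0.303,0.622,0,0,0,0,0.3],[-0.303,0.622,0,0,0,0,0.3]]'
python3 - <<'E'
from h import *
c,im=snap("wrist","w5"); o=ctrl.get_obs(); print(o["tcp_pos"],abs(o["qd"]).max())
# overlay expected box outer and inner rim, thin dots, for the check
y=np.radians(3.8);R=np.array([[np.cos(y),-np.sin(y)],[np.sin(y),np.cos(y)]])
v=im.copy()
for a,b in((94,81),(88,75)):
    q=np.array([(a,b),(a,-b),(-a,-b),(-a,b)])/1000
    for p in proj(c,np.c_[q@R.T+[.61,.01],np.full(4,.068)]): print(p.round(1)); cv2.circle(v,tuple(int(t) for t in p.round()),2,(0,0,255),-1)
cv2.imwrite("pics/w5v.png",v)
E
```

```text
time: 12.0
tcp_pos: [0.6125, -0.0168, 0.1478]
tool_rot: [-180.0, -0.2, 3.9]
contact_force: [0.2, -0.3, -1.4]
opening: 0.504
grip_force: 52.5
[ 0.61240943 -0.01695463  0.14776127] 0.25877753507922474
[174.5  91. ]
[392.2  85.5]
[377.5 311.8]
[198.8 307.3]
[181.5  98. ]
[384.   93.2]
[371.5 306.6]
[203.7 302.5]
```

View pics/w5v.png

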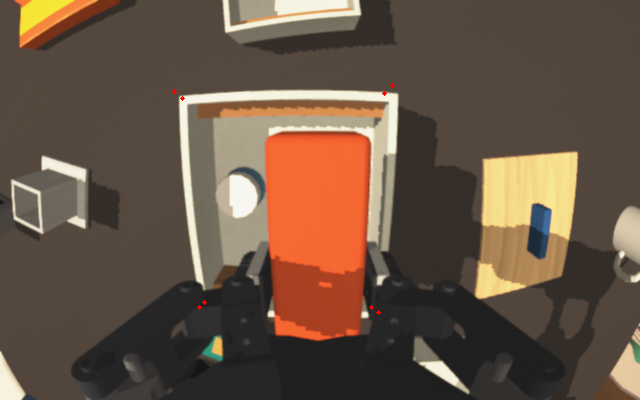

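The picture shows the case over the free side of the box, the jar at (238,193), and the rim's +x corners at (180,97) and (398,94). These sit about 5 mm off the scene estimate, so I correct from this view.

```bash
python3 - <<'E'
from h import *
im=cv2.imread("pics/w5.png")
c=cam("wrist")
g=cv2.cvtColor(im,cv2.COLOR_BGR2GRAY); h=cv2.cvtColor(im,cv2.COLOR_BGR2HSV)
# outer rim edges: +x edge rows (per column), -y edge columns, +y edge columns (per row), bright pixel against dark table
top=[(u,np.argmax(g[70:120,u]>140)+70-.5) for u in range(195,390,5)]
rt=[(np.where(g[v,375:420]>120)[0].max()+375.5,v) for v in range(105,235,5)]
lt=[(np.argmax(g[v,150:230]>140)+150-.5,v) for v in range(105,270,5)]
L=[]
for nm,pts in(("top",top),("right",rt),("left",lt)):
    p=plane(c,pts,.068)[:,:2]; vx,vy,x0,y0=cv2.fitLine((p*1000).astype(np.float32),cv2.DIST_HUBER,0,.1,.1).ravel()
    n=np.array([-vy,vx]); res=abs((p*1000-[x0,y0])@n); print(nm,"ang",np.degrees(np.arctan2(vy,vx)).round(2),"pt",round(float(x0),1),round(float(y0),1),"res",np.median(res).round(2),res.max().round(1)); L.append((np.array([x0,y0]),np.array([vx,vy])))
for a in(L[1],L[2]):
    s=np.linalg.solve(np.c_[L[0][1],-a[1]],a[0]-L[0][0]); print("corner",(L[0][0]+L[0][1]*s[0]).round(1))
j=plane(c,[(238,193)],.040)[0]; print("jar",j)
q=plane(c,[(483,160),(577,153),(564,275),(478,297)],.006)[:,:2]; print("div",q.round(4).tolist(),q.mean(0)); 
b=plane(c,[(530,205),(550,208),(548,258),(530,250)],.034)[:,:2];print("bar",b.round(3).tolist(),b.mean(0))
E
```

```text
top ang -86.64 pt 700.5 -4.0 res 0.13 0.4
right ang 2.84 pt 636.3 -73.1 res 0.2 0.7
left ang 3.54 pt 612.9 88.4 res 0.19 0.5
corner [704.4 -69.7]
corner [694.8  93.4]
jar [0.61385465 0.05042413 0.04      ]
div [[0.657, -0.1838], [0.6839, -0.3268], [0.5198, -0.3649], [0.495, -0.2205]] [ 0.58891029 -0.27400028]
bar [[0.621, -0.237], [0.619, -0.268], [0.56, -0.288], [0.57, -0.254]] [ 0.59265816 -0.26169242]
```

```bash
python3 -m crank '[[-0.033,0.043,0,0,0,0.013,0.3],[-0.033,0.043,0.2,0,0,0.013,0.3],[-0.033,0.043,0.4,0,0,0.013,0.3],[-0.033,0.043,0.6,0,0,0.013,0.3],[-0.033,0.043,0.72,0,0,0.013,0.3],[-0.033,0.043,0.79,0,0,0.013,0.3],[-0.033,0.043,0.79,0,0,0.013,0.3],[-0.033,0.043,0.79,0,0,0.013,0.3]]'
```

```text
time: 12.85
tcp_pos: [0.6085, -0.0253, 0.0304]
tool_rot: [-180.0, -0.3, 3.2]
contact_force: [0.6, 0.8, -2.3]
opening: 0.506
grip_force: 52.4
```

```bash
python3 -m crank '[[0,0,0.01,0,0,0,0.3],[0,0,0.02,0,0,0,0.3],[0,0,0.03,0,0,0,0.3],[0,0,0.04,0,0,0,0.3],[0,0,0.05,0,0,0,0.3],[0,0,0.05,0,0,0,0.3]]'
```

```text
time: 13.45
tcp_pos: [0.6084, -0.0255, 0.0242]
tool_rot: [180.0, -0.3, 3.2]
contact_force: [-5.0, 1.4, 12.3]
opening: 0.504
grip_force: 58.0
```

```bash
python3 - <<'E'
from h import *
c,im=snap("wrist","w6")
l,r=mask(im,(3,150,60),(14,255,255),1500); print([x[1:] for x in r])
cs,s=snap("scene","s6"); l2,r2=mask(s,(3,150,60),(14,255,255),100); print([x[1:] for x in r2])
y=np.radians(3.2);R=np.array([[np.cos(y),-np.sin(y)],[np.sin(y),np.cos(y)]])
q=np.array([(65,22),(65,-22),(-65,-22),(-65,22)])/1000@R.T+[.6084,-.0255]
for z in(.040,.045): print(z,proj(c,np.c_[q,np.full(4,z)]).round(1).tolist()); print(proj(cs,np.c_[q,np.full(4,z)]).round(1).tolist())
for i,S,ce in r:
    if S[0]<330: 
        m=(l==i); rows=np.where(m.any(1))[0][[0,5,40]]; print([(v,np.where(m[v])[0][[0,-1]]) for v in rows])
E
```

```text
[([90, 74, 332, 46, 9406], [260.6, 94.0]), ([266, 132, 105, 209, 19788], [317.7, 231.0])]
[([29, 0, 43, 91, 1049], [49.3, 32.6]), ([69, 0, 116, 116, 9912], [125.0, 51.5]), ([180, 0, 109, 60, 1824], [210.5, 30.8]), ([418, 60, 127, 25, 710], [473.6, 72.1]), ([55, 117, 76, 76, 2018], [85.8, 153.4]), ([63, 127, 18, 25, 120], [71.0, 138.7]), ([325, 186, 17, 11, 146], [333.2, 191.3]), ([292, 193, 18, 31, 416], [301.4, 209.1]), ([285, 255, 36, 7, 176], [302.8, 258.3]), ([0, 280, 534, 120, 23971], [210.9, 355.5]), ([376, 284, 73, 52, 2025], [411.0, 313.7]), ([220, 369, 15, 31, 111], [226.4, 386.1])]
0.04 [[262.2, 128.0], [369.5, 128.0], [354.6, 367.8], [277.6, 367.7]]
[[306.1, 224.1], [290.4, 222.1], [299.9, 188.6], [314.5, 190.3]]
0.045 [[260.0, 128.5], [371.6, 128.5], [355.4, 374.0], [276.7, 373.8]]
[[306.1, 223.0], [290.3, 220.9], [299.8, 187.4], [314.5, 189.2]]
[(np.int64(74), array([307, 325])), (np.int64(79), array([215, 421])), (np.int64(114), array([ 91, 152]))]
[(np.int64(132), array([282, 350])), (np.int64(137), array([269, 367])), (np.int64(172), array([267, 369]))]
```

```bash
python3 -m crank '[[0,0,0,0,0.035,0,0.3],[0,0,0,0,0.07,0,0.3],[0,0,0,0,0.07,0,0.3],[0,0,0,0,0.07,0,0.3]]'; python3 -m crank '[[0,0,0.006,0,0,0,0.3],[0,0,0.012,0,0,0,0.3],[0,0,0.018,0,0,0,0.3],[0,0,0.018,0,0,0,0.3]]'
```

```text
time: 13.95
tcp_pos: [0.6104, -0.0253, 0.0244]
tool_rot: [180.0, -3.7, 3.2]
contact_force: [1.4, 2.4, 8.5]
opening: 0.503
grip_force: 56.7
time: 14.35
tcp_pos: [0.6107, -0.0253, 0.0239]
tool_rot: [179.9, -3.8, 3.2]
contact_force: [-6.1, 2.3, 24.6]
opening: 0.496
grip_force: 63.5
```

```bash
python3 -m crank '[[0,0,-0.015,0,-0.035,0,0.3],[0,0,-0.018,0,-0.07,0,0.3],[0,0,-0.018,0,-0.07,0,0.3],[0,0,-0.018,0,-0.07,0,0.3]]' 20; python3 -m crank '[[0,0,0,0,0,0,0.5],[0,0,0,0,0,0,0.55],[0,0,0,0,0,0,0.6],[0,0,0,0,0,0,0.62],[0,0,0,0,0,0,0.62],[0,0,0,0,0,0,0.62]]'
python3 - <<'E'
from h import *
c,im=snap("wrist","w7")
l,r=mask(im,(3,150,60),(14,255,255),1500); print([x[1:] for x in r])
i=[x[0] for x in r if 290<x[2][0]<340][0]; m=l==i; v0=np.where(m.any(1))[0][0]
print([(v,np.where(m[v])[0][[0,-1]]) for v in (v0,v0+5,v0+40)])
E
```

```text
time: 14.75
tcp_pos: [0.6085, -0.0252, 0.024]
tool_rot: [180.0, -0.3, 3.2]
contact_force: [-3.6, 1.4, 12.2]
opening: 0.503
grip_force: 58.1
time: 15.35
tcp_pos: [0.6084, -0.022, 0.0236]
tool_rot: [-179.8, -0.3, 3.2]
contact_force: [-2.4, 14.1, 9.3]
opening: 0.618
grip_force: 7.6
[([95, 75, 336, 45, 9554], [267.1, 94.0]), ([273, 131, 102, 210, 19101], [322.5, 230.7])]
[(np.int64(131), array([299, 301])), (np.int64(136), array([276, 369])), (np.int64(171), array([274, 373]))]
```

```bash
python3 -m crank '[[0,-0.025,0,0,0,0,0.6],[0,-0.025,-0.01,0,0,0,0.6],[0,-0.025,-0.05,0,0,0,0.6],[0,-0.025,-0.1,0,0,0,0.6],[0,-0.025,-0.2,0,0,0,0.6]]'
python3 -m crank '[[0,0,-0.2,0,0,0,0.6],[0,0,-0.5,0,0,0,0.6],[0,0,-0.8,0,0,0,0.8],[0,0,-0.9,0,0,0,1],[0,0,-0.9,0,0,0,1],[0,0,-0.9,0,0,0,1],[0,0,-0.9,0,0,0,1]]'
python3 - <<'E'
from h import *
c,im=snap("wrist","w8")
l,r=mask(im,(3,150,60),(14,255,255),1500); print([x[1:] for x in r])
for i,s,ce in r:
    cn=max(cv2.findContours((l==i).astype(np.uint8),0,2)[0],key=len)[:,0,:]
    p=plane(c,cn,.040)[:,:2]*1000; print(cv2.minAreaRect(p.astype(np.float32)))
cs,s=snap("scene","s8"); cv2.imwrite("pics/w8v.png",np.hstack([im[60:400,120:480],cv2.resize(s[160:260,260:360],(340,340),interpolation=cv2.INTER_CUBIC)]))
E
```

```text
time: 15.9
tcp_pos: [0.607, -0.0218, 0.0519]
tool_rot: [-180.0, -0.1, 3.2]
contact_force: [0.1, -0.7, 0.5]
opening: 0.602
grip_force: 0.0
time: 16.6
tcp_pos: [0.6061, -0.0216, 0.1852]
tool_rot: [-179.9, -0.0, 3.2]
contact_force: [0.5, 0.6, 0.0]
opening: 1.001
grip_force: 0.0
[([36, 0, 96, 51, 1726], [81.6, 23.2]), ([208, 96, 160, 15, 1734], [288.7, 102.7]), ([230, 121, 132, 151, 7654], [314.5, 205.7])]
((791.4609375, 267.82421875), (30.739110946655273, 162.85411071777344), 10.804055213928223)
((686.8076171875, 11.796974182128906), (10.608770370483398, 150.07701110839844), 3.2528114318847656)
((592.3484497070312, 1.17913818359375), (153.67909240722656, 139.8211212158203), 3.4214093685150146)
```

```bash
python3 - <<'E'
from h import *
c=cam("wrist"); im=cv2.imread("pics/w8.png")
h=cv2.cvtColor(im,cv2.COLOR_BGR2HSV); print("case",h[205,314],"ledge",h[103,288],h[262,260])
l,r=mask(im,(3,195,60),(14,255,255),1000)
for i,s,ce in r:
    m=cv2.morphologyEx((l==i).astype(np.uint8),cv2.MORPH_OPEN,np.ones((7,7)))
    cs=cv2.findContours(m,0,2)[0]
    if not cs: continue
    cn=max(cs,key=len)[:,0,:]; p=plane(c,cn,.040)[:,:2]*1000; print(s,cv2.minAreaRect(p.astype(np.float32)))
# jar lid: circular blob
g=cv2.medianBlur(cv2.cvtColor(im,cv2.COLOR_BGR2GRAY),3)
cc=cv2.HoughCircles(g,cv2.HOUGH_GRADIENT,1,40,param1=80,param2=18,minRadius=15,maxRadius=32)
for u,v,q in (cc[0] if cc is not None else []): print("circ",u,v,q,plane(c,[(u,v)],.040)[0].round(4)) if 180<u<400 and 90<v<280 else 0
g=cv2.cvtColor(im,cv2.COLOR_BGR2GRAY)
# outer rim lines
def fit(pts): 
    p=plane(c,pts,.068)[:,:2]*1000; vx,vy,x0,y0=cv2.fitLine(p.astype(np.float32),cv2.DIST_HUBER,0,.1,.1).ravel(); rs=abs((p-[x0,y0])@[-vy,vx]); print(np.degrees(np.arctan2(vy,vx)).round(2),x0,y0,"res",np.median(rs).round(2),rs.max().round(1)); return np.array([x0,y0]),np.array([vx,vy])
T=fit([(u,np.argmax(g[75:130,u]>140)+74.5) for u in range(225,380,5)])
Rr=fit([(np.where(g[v,360:410]>120)[0].max()+360.5,v) for v in range(120,215,5)])
L=fit([(np.argmax(g[v,170:250]>140)+169.5,v) for v in range(120,215,5)])
for a in(Rr,L):
    s=np.linalg.solve(np.c_[T[1],-a[1]],a[0]-T[0]); print("corner",(T[0]+T[1]*s[0]).round(1))
E
```

```text
case [  8 205 243] ledge [ 13 162 205] [ 13 160 178]
[299, 122, 44, 128, 5372] ((606.8599243164062, -24.97742462158203), (126.59133911132812, 40.37133026123047), 3.1975772380828857)
circ 242.5 179.5 19.3 [0.6119 0.0508 0.04  ]
circ 208.5 279.5 22.4 [0.4963 0.0937 0.04  ]
-86.54 700.65607 -0.17516664 res 0.25 0.6
3.23 637.1427 -73.46903 res 0.22 0.4
3.35 637.50256 90.09046 res 0.25 0.5
corner [704.9 -69.6]
corner [695.   93.5]
```

View pics/w8v.png

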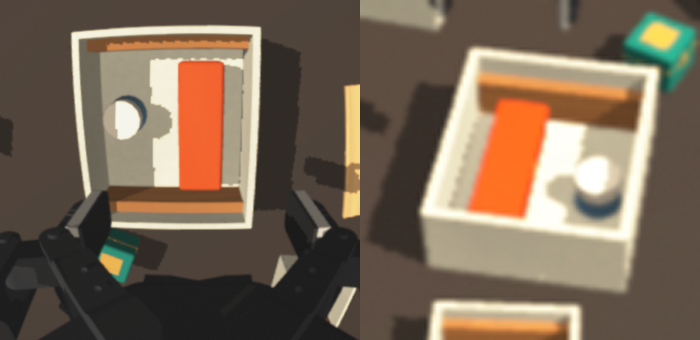

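The case lies flat beside the standing jar, orange at (200,125) and the lid at (125,117). Next I fly over the divider.

```bash
python3 -m crank '[[-0.107,0.3,0,0,0,-0.1,1],[-0.107,0.6,0,0,0,-0.173,1],[-0.107,0.84,0,0,0,-0.173,1],[-0.107,0.84,0,0,0,-0.173,1]]' | head -3
python3 -m crank '[[-0.1,0.3,0,0,0,0,1],[-0.219,0.6,0,0,0,0,1],[-0.219,0.811,0,0,0,0,1],[-0.219,0.811,0,0,0,0,1],[-0.219,0.811,0,0,0,0,1],[-0.219,0.811,0,0,0,0,1]]' | head -3
cat > dv.py <<'E'
from h import *
import sys
c,im=snap("wrist",sys.argv[1]); zp=float(sys.argv[2]) 
def rect(lo,hi,z,amin,k=3):
    l,r=mask(im,lo,hi,amin)
    for i,s,ce in r:
        m=cv2.morphologyEx((l==i).astype(np.uint8),cv2.MORPH_OPEN,np.ones((k,k))); q=cv2.findContours(m,0,2)[0]
        if not q: continue
        cn=max(q,key=len)[:,0,:]; p=plane(c,cn,z)[:,:2]*1000; a=cv2.minAreaRect(p.astype(np.float32)); print(s,np.round(a[0],1),np.round(a[1],1),round(a[2],1))
print("plate");rect((12,60,90),(30,190,255),zp+.006,3000,5)
print("bar");rect((100,90,30),(125,255,255),zp+.034,150)
print(ctrl.get_obs()["tcp_pos"])
E
python3 dv.py w9 0
```

```text
time: 17.1
tcp_pos: [0.5977, -0.1529, 0.1856]
tool_rot: [180.0, -0.1, 10.7]
time: 17.7
tcp_pos: [0.589, -0.2724, 0.1862]
tool_rot: [-179.9, -0.2, 11.1]
plate
[247, 100, 141, 157, 20274] [ 588.1 -272.2] [173.8 147.5] 11.0
bar
[312, 157, 11, 59, 559] [ 590.4 -272.3] [57.3  9.6] 11.3
[ 0.58919687 -0.27227859  0.18653505]
```

```bash
python3 -m crank '[[0,0,0.3,0,0,0,0.6],[0,0,0.6,0,0,0,0.4],[0,0,0.9,0,0,0,0.4],[0,0,0.9,0,0,0,0.4],[0,0,0.9,0,0,0,0.4]]' | head -2
python3 -m crank '[[0,0,0.1,0,0,0,0.4],[0,0,0.2,0,0,0,0.4],[0,0,0.25,0,0,0,0.4],[0,0,0.25,0,0,0,0.4],[0,0,0.25,0,0,0,0.2],[0,0,0.25,0,0,0,0],[0,0,0.25,0,0,0,0],[0,0,0.25,0,0,0,0],[0,0,0.25,0,0,0,0]]' 60
```

```text
time: 18.25
tcp_pos: [0.59, -0.273, 0.0525]
time: 19.15
tcp_pos: [0.59, -0.2742, 0.015]
tool_rot: [179.9, -0.3, 11.0]
contact_force: [-0.1, 0.2, 3.4]
opening: 0.12
grip_force: 61.9
```

```bash
python3 -m crank '[[0,0,-0.05,0,0,0,0],[0,0,-0.15,0,0,0,0],[0,0,-0.35,0,0,0,0],[0,0,-0.6,0,0,0,0],[0,0,-0.85,0,0,0,0],[0,0,-0.95,0,0,0,0],[0,0,-0.95,0,0,0,0],[0,0,-0.95,0,0,0,0]]'
python3 - <<'E'
from h import *
goto([.607,.0065,.16],3.3)
E
```

```text
time: 19.95
tcp_pos: [0.5888, -0.2737, 0.1568]
tool_rot: [-180.0, -0.2, 11.0]
contact_force: [-0.4, 0.2, -2.9]
opening: 0.127
grip_force: 61.3
row [0.475, -1.811, -0.02, -0.0, -0.004, 0.171]
```

```bash
python3 dv.py w10 0.142; python3 -m crank '[[0.1,-0.2,0,0,0,0.05,0],[0.2,-0.5,0,0,0,0.12,0],[0.2375,-0.75,0,0,0,0.171,0],[0.2375,-0.905,0,0,0,0.171,0],[0.2375,-0.905,0,0,0,0.171,0],[0.2375,-0.905,0,0,0,0.171,0]]' | head -4
python3 - <<'E'
from h import *
goto([.607,.0065,.16],3.3)
E
```

```text
plate
[178, 87, 280, 207, 47704] [ 615.3 -269.2] [114.6 144.7] 11.0
bar
[304, 201, 28, 124, 2964] [ 592.  -273.9] [63.4 11.8] 11.0
[ 0.58844409 -0.27350906  0.15571578]
time: 20.6
tcp_pos: [0.5978, -0.1335, 0.1557]
tool_rot: [-179.9, -0.1, 3.4]
contact_force: [0.2, 0.1, -2.6]
row [0.116, -0.928, -0.028, -0.001, -0.002, 0.001]
```

```bash
python3 -m crank '[[0.03,-0.3,0,0,0,0,0],[0.08,-0.6,0,0,0,0,0],[0.116,-0.85,0,0,0,0,0],[0.116,-0.934,0,0,0,0,0],[0.116,-0.934,0,0,0,0,0],[0.116,-0.934,0,0,0,0,0],[0.116,-0.934,0,0,0,0,0]]' | head -4
python3 - <<'E'
from h import *
goto([.6066,.0074,.095],3.3)
print(ctrl.get_obs()["tcp_pos"],ctrl.get_obs()["tool_rot"])
E
```

```text
time: 21.3
tcp_pos: [0.6077, 0.0049, 0.1568]
tool_rot: [180.0, -0.2, 3.2]
contact_force: [0.6, 0.3, -2.3]
row [-0.008, -0.017, 0.412, 0.0, -0.004, -0.003]
[0.60767431 0.00488213 0.15683126] [179.99243053  -0.19797394   3.16982721]
```

```bash
python3 -m crank '[[-0.008,-0.017,0.15,0,0,-0.003,0],[-0.008,-0.017,0.3,0,0,-0.003,0],[-0.008,-0.017,0.43,0,0.004,-0.003,0],[-0.008,-0.017,0.43,0,0.004,-0.003,0],[-0.008,-0.017,0.43,0,0.004,-0.003,0],[-0.008,-0.017,0.43,0,0.004,-0.003,0]]' | head -4
cat > gap.py <<'E'
from h import *
import sys
c,im=snap("wrist",sys.argv[1]); o=ctrl.get_obs(); zp=o["tcp_pos"][2]-.015+.006
h=cv2.cvtColor(im,cv2.COLOR_BGR2HSV); print(np.round(o["tcp_pos"],4),np.round(o["tool_rot"],2),zp)
R=Ro.from_euler('z',3.3,degrees=True).as_matrix()[:2,:2]
# plate: wood coloured. classes along scan lines of the image: wood->rim->table
wood=cv2.inRange(h,np.array((12,60,90)),np.array((30,190,255)))
n,l,s,ce=cv2.connectedComponentsWithStats(wood); i=1+np.argmax(s[1:,4]); w=(l==i); print(s[i])
white=(h[...,1]<60)&(h[...,2]>95)
def B(uv,z): return (plane(c,uv,z)[:,:2]-[.6061,.0065])@R*1000
for nm,it in (("+x",[(u,'c') for u in range(s[i][0]+40,s[i][0]+s[i][2]-40,12)]),("-y",[(v,'r') for v in range(s[i][1]+25,230,10)]),("+y",[(v,'l') for v in range(s[i][1]+25,230,10)])):
    P=[];O=[]
    for k,d in it:
        if d=='c':
            v=np.where(w[:,k])[0].min(); P.append((k,v-.5)); a=np.where(white[max(0,v-60):v,k])[0]; O+= [(k,a.min()+max(0,v-60)-.5)] if len(a) else []
        elif d=='r':
            u=np.where(w[k])[0].max(); P.append((u+.5,k)); a=np.where(white[k,u+1:u+45])[0]; O+= [(u+1+a.max()+.5,k)] if len(a) else []
        else:
            u=np.where(w[k])[0].min(); P.append((u-.5,k)); a=np.where(white[k,max(0,u-45):u])[0]; O+= [(a.min()+max(0,u-45)-.5,k)] if len(a) else []
    ax=0 if nm=="+x" else 1
    f=lambda q:(np.median(q[:,ax]).round(1),np.polyfit(q[:,1-ax],q[:,ax],1)[0].round(3)*57.3,len(q))
    print(nm,"plate",f(B(P,zp)),"outer rim",f(B(O,.068)) if O else None)
E
python3 gap.py w11
```

```text
time: 21.9
tcp_pos: [0.6074, 0.0087, 0.0939]
tool_rot: [180.0, -0.5, 3.4]
contact_force: [-0.0, 0.1, -1.7]
[0.6074 0.0089 0.094 ] [179.99  -0.54   3.39] 0.08502778644266913
[  178    87   280   207 47556]
+x plate (np.float64(85.4), np.float64(-0.1719), 17) outer rim (np.float64(93.8), np.float64(0.2292), 17)
-y plate (np.float64(-70.8), np.float64(-0.1146), 12) outer rim (np.float64(-81.1), np.float64(0.1719), 12)
+y plate (np.float64(73.8), np.float64(0.2292), 12) outer rim None
```

```bash
python3 -m crank '[[-0.003,0.010,0,0,-0.012,0,0],[-0.003,0.010,0.05,0,-0.012,0,0],[-0.003,0.010,0.1,0,-0.012,0,0],[-0.003,0.010,0.13,0,-0.012,0,0],[-0.003,0.010,0.16,0,-0.012,0,0],[-0.003,0.010,0.16,0,-0.012,0,0]]'; python3 gap.py w12
```

```text
time: 22.55
tcp_pos: [0.6058, 0.008, 0.0676]
tool_rot: [-180.0, 0.2, 3.4]
contact_force: [0.5, -0.4, -2.0]
opening: 0.122
grip_force: 61.2
[0.6061 0.008  0.0681] [-179.97    0.2     3.43] 0.05906563759338692
[  178    82   280   211 48980]
+x plate (np.float64(86.2), np.float64(-0.2292), 17) outer rim (np.float64(93.7), np.float64(-0.0573), 17)
-y plate (np.float64(-71.0), np.float64(0.4584), 13) outer rim (np.float64(-81.5), np.float64(0.1146), 13)
+y plate (np.float64(72.5), np.float64(-0.0), 13) outer rim (np.float64(81.7), np.float64(-0.0), 13)
```

```bash
python3 -m crank '[[-0.004,0,0.012,0,0,0,0],[-0.004,0,0.024,0,0,0,0],[-0.004,0,0.036,0,0,0,0],[-0.004,0,0.044,0,0,0,0],[-0.004,0,0.044,0,0,0,0]]'
```

```text
time: 23.1
tcp_pos: [0.6056, 0.0079, 0.0618]
tool_rot: [-180.0, 0.2, 3.4]
contact_force: [-1.0, -0.8, -1.6]
opening: 0.123
grip_force: 61.2
```

```bash
python3 -m crank '[[0,0,0.006,0,0,0,0],[0,0,0.012,0,0,0,0],[0,0,0.016,0,0,0,0],[0,0,0.016,0,0,0,0],[0,0,0.016,0,0,0,0]]'
```

```text
time: 23.6
tcp_pos: [0.6058, 0.0079, 0.061]
tool_rot: [-180.0, 0.1, 3.4]
contact_force: [-3.7, -0.8, 7.3]
opening: 0.125
grip_force: 62.6
```

```bash
python3 -m crank '[[0,0,-0.005,0,0,0,0.15],[0,0,-0.005,0,0,0,0.25],[0,0,-0.005,0,0,0,0.35],[0,0,-0.005,0,0,0,0.4],[0,0,-0.1,0,0,0,0.4],[0,0,-0.3,0,0,0,0.4],[0,0,-0.6,0,0,0,0.6],[0,0,-0.9,0,0,0,1],[0,0,-0.9,0,0,0,1],[0,0,-0.9,0,0,0,1],[0,0,-0.9,0,0,0,1]]'; sed -i 's/^print("plate.*/L=sys.argv\nprint("plate");rect((12,60,90),(30,190,255),zp+.006,3000,5)/' dv.py; python3 dv.py w13 .046
python3 - <<'E'
from h import *
goto([.441,.0735,.19],69)
E
```

```text
time: 24.7
tcp_pos: [0.6054, 0.0079, 0.194]
tool_rot: [-180.0, 0.2, 3.4]
contact_force: [-0.1, 0.2, -0.7]
opening: 1.0
grip_force: 0.0
plate
[238, 95, 162, 176, 25521] [606.2   6.7] [175.3 147.7] 3.5
bar
[312, 161, 12, 68, 751] [606.7   7.2] [59.7  9.3] 3.7
[0.60524462 0.00797647 0.19344725]
row [-1.067, -0.502, 0.029, -0.004, 0.005, -1.457]
```

```bash
python3 - <<'E'
from h import *
goto([.441,.0735,.19],-21)
E
```

```text
row [-1.067, -0.502, 0.029, 0.0, 0.006, 0.543]
```

```bash
python3 -m crank '[[-0.3,-0.15,0,0,0,0.15,1],[-0.6,-0.3,0,0,0,0.3,1],[-0.9,-0.45,0,0,0,0.45,1],[-1,-0.502,0.03,0,0,0.543,1],[-1,-0.502,0.03,0,0,0.543,1],[-1,-0.502,0.03,0,0,0.543,1],[-1,-0.502,0.03,0,0,0.543,1]]' | head -3
python3 - <<'E'
from h import *
c,im=snap("wrist","w14"); h=cv2.cvtColor(im,cv2.COLOR_BGR2HSV)
l,r=mask(im,(70,100,50),(95,255,255),200); print([x[1:] for x in r])
i=max(r,key=lambda x:x[1][4])[0]; cn=max(cv2.findContours((l==i).astype(np.uint8),0,2)[0],key=len)[:,0,:]
for z in(.042,): a=cv2.minAreaRect((plane(c,cn,z)[:,:2]*1000).astype(np.float32)); print(a)
l,r=mask(im,(15,90,150),(32,255,255),150)
for i,s,ce in r:
    cn=max(cv2.findContours((l==i).astype(np.uint8),0,2)[0],key=len)[:,0,:]; print(s,ce,cv2.minAreaRect((plane(c,cn,.042)[:,:2]*1000).astype(np.float32)))
E
```

```text
time: 25.45
tcp_pos: [0.4529, 0.0737, 0.1902]
tool_rot: [180.0, 0.1, -21.0]
[([296, 175, 53, 52, 1681], [322.8, 199.5])]
((438.45648193359375, 72.7782974243164), (49.60158920288086, 51.07460403442383), 72.02261352539062)
[24, 0, 37, 39, 658] [39.2, 15.3] ((808.7662353515625, 321.67279052734375), (41.30488967895508, 70.91686248779297), 11.36435317993164)
[232, 0, 203, 128, 15888] [332.0, 51.6] ((589.7922973632812, 3.9565963745117188), (144.3900909423828, 149.75180053710938), 3.31257963180542)
[309, 189, 28, 28, 702] [322.9, 202.4] ((437.0619201660156, 73.18323516845703), (26.507583618164062, 26.509685516357422), 72.30805969238281)
```

```bash
python3 - <<'E'
from h import *
goto([.4375,.073,.1],-18)
E
```

```text
row [-0.093, 0.04, 0.602, 0.001, 0.003, -0.066]
```

```bash
python3 -m crank '[[-0.093,0.04,0.1,0,0,-0.066,1],[-0.093,0.04,0.4,0,0,-0.066,1],[-0.093,0.04,0.602,0,0,-0.066,1],[-0.093,0.04,0.602,0,0,-0.066,1]]' | head -3
python3 -m crank '[[0,0,0.2,0,0,0,1],[0,0,0.4,0,0,0,1],[0,0,0.57,0,0,0,1],[0,0,0.57,0,0,0,1],[0,0,0.57,0,0,0,0.8],[0,0,0.57,0,0,0,0.6],[0,0,0.57,0,0,0,0.4],[0,0,0.57,0,0,0,0.4],[0,0,0.57,0,0,0,0.4]]' 40
python3 -m crank '[[0,0,-0.1,0,0,0,0.4],[0,0,-0.3,0,0,0,0.4],[0,0,-0.6,0,0,0,0.4],[0,0,-0.9,0,0,0,0.4],[0,0,-1,0,0,0,0.4],[0,0,-1,0,0,0,0.4],[0,0,-1,0,0,0,0.4]]'
```

```text
time: 25.9
tcp_pos: [0.4344, 0.073, 0.097]
tool_rot: [179.8, 0.6, -18.1]
time: 26.8
tcp_pos: [0.4376, 0.0734, 0.0164]
tool_rot: [-180.0, -0.1, -18.0]
contact_force: [-0.0, -1.2, 6.7]
opening: 0.578
grip_force: 41.8
time: 27.5
tcp_pos: [0.4361, 0.0735, 0.1647]
tool_rot: [180.0, 0.1, -18.0]
contact_force: [-0.3, 0.3, -0.6]
opening: 0.574
grip_force: 42.3
```

```bash
python3 -m crank '[[0.2,-0.03,0,0,0,-0.18,0.4],[0.4,-0.06,0,0,0,-0.36,0.4],[0.65,-0.1,0,0,0,-0.54,0.4],[0.9,-0.135,0,0,0,-0.72,0.4],[0.9,-0.135,0,0,0,-0.83,0.4],[0.9,-0.135,0,0,0,-0.83,0.4]]' | head -3
python3 -m crank '[[0,0,0,0,0,-0.18,0.4],[0,0,0,0,0,-0.36,0.4],[0,0,0,0,0,-0.54,0.4],[0,0,0,0,0,-0.72,0.4],[0,0,0,0,0,-0.83,0.4],[0,0,0,0,0,-0.83,0.4]]' | head -3
python3 - <<'E'
from h import *
goto([.604,.0456,.165],93.4)
E
```

```text
time: 28.1
tcp_pos: [0.5705, 0.0507, 0.1615]
tool_rot: [-179.8, 0.4, 19.3]
time: 28.7
tcp_pos: [0.5698, 0.0512, 0.1633]
tool_rot: [-179.7, 0.1, 56.6]
row [0.094, 0.211, -0.013, -0.007, 0.001, -0.818]
```

```bash
python3 -m crank '[[0.03,0.05,0,0,0,-0.18,0.4],[0.06,0.1,0,0,0,-0.36,0.4],[0.094,0.211,0,0,0,-0.54,0.4],[0.094,0.211,0,-0.007,0,-0.72,0.4],[0.094,0.211,0,-0.007,0,-0.818,0.4],[0.094,0.211,0,-0.007,0,-0.818,0.4],[0.094,0.211,0,-0.007,0,-0.818,0.4]]' | head -3
python3 - <<'E'
from h import *
c,im=snap("wrist","w15"); o=ctrl.get_obs()
goto([.604,.0456,.08],93.4)
R=Ro.from_euler('z',3.4,degrees=True).as_matrix()[:2,:2]
for nm,lo,hi,z,A in(("green",(70,100,50),(95,255,255),o["tcp_pos"][2]-.0164+.042,300),("bar",(100,90,30),(125,255,255),.080,100)):
    l,r=mask(im,lo,hi,A)
    for i,s,ce in r:
        cn=max(cv2.findContours((l==i).astype(np.uint8),0,2)[0],key=len)[:,0,:]; a=cv2.minAreaRect((((plane(c,cn,z)[:,:2]-[.6062,.0067])@R)*1000).astype(np.float32)); print(nm,s,np.round(a[0],1),np.round(a[1],1),round(a[2],1))
print((o["tcp_pos"][:2]-[.6062,.0067])@R)
E
```

```text
time: 29.4
tcp_pos: [0.6048, 0.0455, 0.1638]
tool_rot: [179.9, 0.1, 93.2]
row [0.002, -0.007, 0.56, 0.002, 0.002, -0.003]
green [270, 205, 96, 11, 949] [ 0.9 71.3] [ 4.2 38. ] 89.8
green [260, 220, 116, 106, 8134] [ 0.7 40.6] [52.9 48.7] 89.8
[0.00103849 0.03874243]
```

```bash
python3 -m crank '[[0.002,-0.007,0.15,0,0,-0.003,0.4],[0.002,-0.007,0.35,0,0,-0.003,0.4],[0.002,-0.007,0.5,0,0,-0.003,0.4],[0.002,-0.007,0.57,0,0,-0.003,0.4],[0.002,-0.007,0.57,0,0,-0.003,0.4]]' | head -4
python3 -m crank '[[0,0,0.015,0,0,0,0.4],[0,0,0.03,0,0,0,0.4],[0,0,0.045,0,0,0,0.4],[0,0,0.055,0,0,0,0.4],[0,0,0.055,0,0,0,0.4]]' | head -4
```

```text
time: 29.95
tcp_pos: [0.6036, 0.0455, 0.0774]
tool_rot: [-180.0, 0.1, 93.5]
contact_force: [0.0, -0.5, -2.0]
time: 30.45
tcp_pos: [0.6045, 0.0454, 0.0706]
tool_rot: [179.8, 0.1, 93.6]
contact_force: [-0.0, 0.2, -1.4]
```

```bash
python3 -m crank '[[0,0,0.006,0,0,0,0.4],[0,0,0.012,0,0,0,0.4],[0,0,0.018,0,0,0,0.4],[0,0,0.018,0,0,0,0.4]]' | head -4
```

```text
time: 30.85
tcp_pos: [0.6047, 0.0454, 0.0685]
tool_rot: [179.8, 0.1, 93.6]
contact_force: [-2.0, -0.4, 5.1]
```

Contact at the expected height (TCP 0.0685). I release, rise and check.

```bash
python3 -m crank '[[0,0,-0.004,0,0,0,0.6],[0,0,-0.004,0,0,0,0.68],[0,0,-0.004,0,0,0,0.75],[0,0,-0.004,0,0,0,0.8],[0,0,-0.1,0,0,0,0.8],[0,0,-0.3,0,0,0,0.8],[0,0,-0.6,0,0,0,0.8],[0,0,-0.9,0,0,0,1],[0,0,-0.9,0,0,0,1],[0,0,-0.9,0,0,0,1],[0,0,-0.9,0,0,0,1]]'
python3 - <<'E'
from h import *
c,im=snap("wrist","w16"); cs,s=snap("scene","s16")
R=Ro.from_euler('z',3.4,degrees=True).as_matrix()[:2,:2]
def rep(c,im,nm,lo,hi,z,A):
    l,r=mask(im,lo,hi,A)
    for i,S,ce in r:
        cn=max(cv2.findContours((l==i).astype(np.uint8),0,2)[0],key=len)[:,0,:]; a=cv2.minAreaRect((((plane(c,cn,z)[:,:2]-[.6062,.0067])@R)*1000).astype(np.float32)); print(c["n"],nm,S,np.round(a[0],1),np.round(a[1],1),round(a[2],1))
rep(c,im,"green",(70,100,50),(95,255,255),.094,200); rep(c,im,"bar",(100,90,30),(125,255,255),.080,100); rep(c,im,"wood",(12,60,90),(30,190,255),.052,2000)
rep(c,im,"gold",(15,120,150),(32,255,255),.094,300)
a=cv2.imread("pics/scene0.png"); d=cv2.absdiff(a,s).max(2)
for nm,x0,y0,x1,y1 in(("mug",130,150,180,195),("clock",460,200,520,245),("book",370,280,450,335)): print(nm,np.median(d[y0:y1,x0:x1]),(d[y0:y1,x0:x1]>40).mean().round(3))
E
```

```text
time: 31.95
tcp_pos: [0.6034, 0.0457, 0.2015]
tool_rot: [180.0, 0.1, 93.6]
contact_force: [0.3, 0.5, -0.7]
opening: 0.995
grip_force: 0.0
wrist green [290, 169, 58, 60, 2229] [-0.  38.4] [48.4 51.5] 0.4
wrist bar [285, 222, 63, 17, 688] [-1.7  5.1] [57.3 15.8] 0.3
wrist wood [228, 152, 179, 135, 18120] [-1.1  0.1] [175.4 145.9] 0.1
wrist gold [508, 0, 35, 56, 1395] [194.9 209.7] [33.5 57.8] 8.0
wrist gold [230, 154, 174, 57, 2007] [ 3.9 71. ] [ 45.2 152. ] 74.7
wrist gold [231, 181, 59, 46, 484] [-49.5  34.2] [39.8 50.2] 89.8
wrist gold [304, 186, 31, 30, 924] [ 0.8 37.1] [25.5 25.4] 0.3
wrist gold [280, 232, 62, 20, 650] [-7.3 -4.4] [18.2 53. ] 80.9
mug 7.0 0.0
clock 5.0 0.0
book 6.0 0.0
```

Everything is in place: the ring box is upright with its gold top at y = +38, the plate is level and centred, and the mug, clock and book have not moved.

```bash
python3 -c "
from cell import ctrl
print(ctrl.sign_off())"
```

```text
the job is handed in; nothing more can be done
None
```

The job is handed in at about 32 s: the case is flat in the box beside the standing jar, the divider is seated level on the ledges and the ring box is upright on it; on release in the box the case appears to have settled about 4 mm, because the gripper met the box wall before it was fully down.

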